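Load a specimen cup through the sprung gate of an intake lane

TASK

Load the orange-lidded specimen cup into the intake lane: stand it upright on the lane floor in front of the blue sprung gate, then slide it along the floor through the gate (not over it) and on by feel until it has pushed the yellow sensing pad home, flush with the black stop. From the gate on be gentle: do not ram the stop or press the cup hard on any part of the lane. Then let go, with the cup upright and the gate shut behind it, and the other cups and the dropper bottle left where they were.

Things in the scene. Friction and masses are not known exactly. Their poses are not given: they have to be found in the camera images.
- specimen_cup_1: the specimen cup with the ORANGE screw lid, loose, about 0.05 kg. Clear body up to 50 mm in diameter (slightly narrower at the foot), lid 54 mm in diameter from 58 to 72 mm above its foot; 72 mm tall in all. Origin at the centre of its underside, z up.
- lane: white and grey intake lane fixed on the table: a straight open-topped trough. Origin on the table below the gate's middle; x = direction of travel in through the gate, y left of travel, z up. Floor 5 mm above the table, x -0.110 to 0.180. Walls from x = -0.090 to 0.180, inner faces y = +-0.034, outer +-0.042, tops 40 mm above the table; mouth flared. No part is higher than 42 mm.
- lane_entry (a point): the spot on the lane floor, 55 mm before the gate (lane x = -0.055), where the cup's foot is set down; axes as the lane's
- gate_line (a point): the point on the lane floor below the middle of the gate (lane x = 0). The gate has two blue upright leaves, each 31 mm long, 9 to 39 mm above the table, hinged at the walls and meeting in the middle. They swing only inward, take 1 to 4 N each to push, and spring shut once the cup's centre is more than about 50 mm past this point
- gate_left (a joint): left leaf of the gate (+y of the lane), rad: 0 shut, grows to 1.6 as it swings inward; sprung shut
- gate_right (a joint): right leaf of the gate (-y of the lane), rad: 0 shut, grows to 1.6 as it swings inward; sprung shut
- pad (a joint): travel (m) of the yellow sensing pad: 0 out, 0.010 home, flush with the black stop's face and then hard. It yields at about 3 N and stays where pushed. 36 mm wide, 16 to 38 mm above the table, 4 mm thick. The stop (62 mm wide, top 38 mm above the table) has its face somewhere between lane x = 0.100 and 0.130: differs every run, NOT measured; the pad, out, stands 10 mm before it.
- specimen_cup_2: bystander: specimen cup with the WHITE lid, same size as the orange one, origin at the centre of its underside
- specimen_cup_3: bystander: specimen cup with the BLUE lid, same size, origin at the centre of its underside
- dropper_bottle: bystander: brown dropper bottle with a black top, 33 mm in diameter and 106 mm tall, origin at the centre of its underside
There are look-alikes about, which are no part of the job. Of the things that look like the specimen_cup_1, the largest one is meant.

How it is judged:
On the way, in this order (a step that is already met when the one before it is completed fails the run):
1. the orange-lidded cup stands upright on the lane floor in front of the shut gate, the pad still out (x of specimen_cup_1 in the frame of lane between -0.09 and -0.022 m and y of specimen_cup_1 in the frame of lane between -0.012 and 0.012 m and z of specimen_cup_1 in the frame of lane below 0.009 m and angle between specimen_cup_1's own z axis and vertical below 0.12 rad and value of joint each of gate_left, gate_right below 0.2 rad and value of joint pad below 0.002 m), for 0.2 s.
2. the cup, within 9 mm of the lane floor, stands in the gate and holds both leaves open (x of specimen_cup_1 in the frame of lane between 0 and 0.05 m and z of specimen_cup_1 in the frame of lane below 0.014 m and value of joint each of gate_left, gate_right above 0.5 rad and value of joint pad below 0.002 m), for 0.05 s.
3. the cup, beyond the gate, has pushed the pad home (within 3 mm) (x of specimen_cup_1 in the frame of lane above 0.055 m and z of specimen_cup_1 in the frame of lane below 0.014 m and value of joint pad above 0.007 m), for 0.1 s.
At the end, for the whole second after the job is handed in: the orange-lidded cup stands upright (within 0.12 rad), released and still on the lane floor beyond the gate, within 15 mm of the lane's middle line; the sensing pad is home within 3 mm and both gate leaves are shut within 0.12 rad (x of specimen_cup_1 in the frame of lane between 0.055 and 0.12 m and y of specimen_cup_1 in the frame of lane between -0.015 and 0.015 m and z of specimen_cup_1 in the frame of lane below 0.008 m and angle between specimen_cup_1's own z axis and vertical below 0.12 rad and value of joint pad above 0.007 m and value of joint each of gate_left, gate_right below 0.12 rad and linear speed of specimen_cup_1 below 0.02 m/s); the robot touches nothing.
It fails at once if from the gate on (cup centre less than 30 mm before it, or beyond), the cup is pressed on the lane, gate, pad or stop with more than 20 N (contact force between specimen_cup_1 and lane above 20 N and x of specimen_cup_1 in the frame of lane above -0.03 m and y of specimen_cup_1 in the frame of lane between -0.034 and 0.034 m).
It fails at once if the orange-lidded cup is tipped by more than 0.4 rad (angle between specimen_cup_1's own z axis and vertical above 0.4 rad).
It fails at once if another cup or the dropper bottle is moved by more than 15 mm (distance of any of specimen_cup_2, specimen_cup_3, dropper_bottle from where it was at the start of the episode above 0.015 m).
It also fails if it takes over 61 s, if anything falls off the work surface, if the arm or the gripper's body presses on something with over 40 N, if the wrist force passes 120 N, or if a joint passes its speed limit or range.

ROBOT

A 6-joint arm with a two-finger parallel gripper is mounted at the origin on a cart in front of the work surface, level with it; the furniture and walls round the work are solid. World frame = base frame: x ahead of the robot, y to its left, z up, the work surface at z = 0. Lengths are in m, angles in rad, forces in N, time in s.
With the tool pointing down it reaches from about 0.275 to 0.775 m from the base axis. Payload 14.6 kg.
Tool frame: the origin (TCP) lies at the very end of the fingers, on their centre line; the grasp point (between the pads) lies 19 mm behind it (arm.grip_point_offset is the distance from the TCP to the grasp point, in m); y points along the fingers, z is the direction in which the jaws open and shut, and the axes are right-handed (so a half turn about y gives the same grasp; the last joint's range is limited). The gripper opens to 85 mm and grips with 20 to 120 N. Pads are 22 mm wide; open, the fingers measure 114 mm over their backs; the gripper's body (76 mm by 85 mm) begins 54 mm behind the grasp point. The pads swing forward as they close: fully open they stand 13 mm farther back than shut.
Start: joints at [1.149, 0.263, -0.048, 1.259, 0, 1.415], TCP at [0.138, 0.506, 0.193] pointing down, gripper open.
Joint ranges: [-2.65, 2.65], [-0.89, 1.7], [-1.18, 1.37], [-2.13, 2.11], [-1.35, 1.29], [-3.14, 3.14]. Speed limits (rad/s): [1.89, 1.89, 2.57, 2.79, 3.14, 3.14].

INTERFACE

Orientations are given as [roll, pitch, yaw] about the fixed x, y, z axes, in that order (R = Rz(yaw) Ry(pitch) Rx(roll)).
In Python, from plant import arm gives the robot as it stands.
- The arm moves only by the tool servo_tool, never from a script. Its argument "targets" is a list of rows, each an object of numbers: "claw": the finger opening in cm, from 0 to 8.54; "tx", "ty", "tz": the shift along the tool's x, y, z in cm; "rx", "ry", "rz": the turn, a rotation vector about the tool's x, y, z in degrees. A call has 1 to 12 rows; each row shifts and turns the commanded pose from where the row before left it, along the tool's axes as they then stand; what a row does not reach is not made up. A row lasts 1/10 s, in which the tool goes at most 50 mm and 8.59 degrees, less where a joint would pass 70% of its speed; a pose out of reach is approached as far as the arm can. A call with a gripper value outside its range is refused whole. The fingers move at their own pace and stop on an object; "grip_force" is the grip in N (left out, the last holds). Time passes only in rows, so rows that do not move let the fingers close. It gives the time, the measured TCP pose, the force and the opening at its end, in the units of the state.
- arm.read_state(): the state, without advancing time (a new reading comes with each control period).
- arm.get_image(name): name is "scene" or "side" or "wrist"; returns the picture (420x560x3 uint8, red, green, blue); there is no depth.
- arm.camera_info(name): a dict with "vertical_fov" (degrees; the focal length in pixels is half the picture's height over the tangent of half this angle, whatever the lens; pixels are square), "cx", "cy" (the principal point, pixels), "dist" ([k1, k2, p1, p2, k3] as OpenCV has them; the pictures are not rectified), "rvec" (rotation vector, rad) and "tvec" (3), from world to camera coordinates, as OpenCV has them. Camera axes: x right, y down, z forward; pixel columns grow to the right and rows downward; lengths in m; the calibration is good to about 2 mm. A picture is of the moment at which its call begins: read the wrist's pose just before it. camera_info takes no time and is no camera call; for the wrist camera it gives the pose at the moment of the call.
- arm.close_job(): hands the job in, once; it reports no verdict.
Trained networks look in the newest picture that a camera, given by its name, has taken for a name from the list of things; names that differ only in an ending like _2 or _b are one class to them, and where a whole thing is asked for, a point or a joint stands for the part that bears it (a point fixed in the world has none). Each returns a list of dicts, best first, with "p" (0 to 1); they miss things now and then, are a little off and sometimes report something else, mostly with a low value. They report only what shows in the picture. A call takes as long as a camera call. They do not tell look-alikes from the thing itself.
- arm.spot_in(camera, label): "point" ([x, y, z] in m, in the coordinates of the camera as it stood for that picture, good to about 4 mm: the middle of the surface that is visible of it).
The state is a dict: "t": time; "q": joint angles; "qvel": joint speeds; "joint_efforts": joint torques, N m; "ee_pos": TCP position; "tcp_rot": TCP orientation; "wrist_force": force on the tool from outside, world axes, zero at the start; "moment": the same for the moment, N m; "width": finger opening in m.
Only numpy, scipy, OpenCV 4.12 (cv2) and the standard library are available. Lean on these libraries where they do the work, as an engineer would, in place of code of your own. Each camera call takes 0.05 s, during which the arm holds its last target. There are 200 camera calls.

## Working session

There is one attempt and no reset: what is moved stays moved. The work goes in short steps, Python scripts to look and compute and a tool call to move; the robot and the scene stay as the last step left them, time stands still between calls to the robot, and variables do not carry over. Pictures are saved under pics/ and viewed, about 8 in all and at most 12, crops included, and the job is handed in when it is done.

Besides the shell and the picture viewer there is one more tool, called after "Call:" as a command line: name --argument value ..., lists and objects as JSON in quotes. servo_tool: Moves the arm, as the interface text tells. Its arguments: {"type":"object","properties":{"targets":{"type":"array","items":{"type":"object","properties":{"claw":{"type":"number"},"tx":{"type":"number"},"ty":{"type":"number"},"tz":{"type":"number"},"rx":{"type":"number"},"ry":{"type":"number"},"rz":{"type":"number"}}}},"grip_force":{"type":"number"}},"required":["targets"]}

```bash
ls; mkdir -p pics; cat > h.py <<'E'
import numpy as np, cv2
from plant import arm
def cam(n):
    c=arm.camera_info(n); R=cv2.Rodrigues(np.array(c['rvec'],float))[0]; t=np.array(c['tvec'],float).ravel()
    f=210/np.tan(np.radians(c['vertical_fov'])/2); K=np.array([[f,0,c['cx']],[0,f,c['cy']],[0,0,1]])
    return R,t,K,np.array(c['dist'],float)
def world(n,p,c=None):
    R,t,K,d=c or cam(n); return R.T@(np.array(p)-t)
def ray(n,uv,z,c=None):
    R,t,K,d=c or cam(n); u=cv2.undistortPoints(np.array([[uv]],float),K,d).ravel()
    v=R.T@np.array([u[0],u[1],1]); o=-R.T@t; return o+v*(z-o[2])/v[2]
def proj(n,P,c=None):
    R,t,K,d=c or cam(n); return cv2.projectPoints(np.array(P,float).reshape(-1,1,3),cv2.Rodrigues(R)[0],t,K,d)[0].reshape(-1,2)
def snap(n,f):
    im=arm.get_image(n); cv2.imwrite('pics/'+f,im[:,:,::-1]); return im
E
python3 - <<'E'
from h import *
np.set_printoptions(precision=4,suppress=True)
a=[]
for n in ['scene','side']:
    snap(n,n+'0.png'); c=cam(n)
    print(n,'campos',-c[0].T@c[1])
    for l in ['specimen_cup_1','lane','gate_left','pad','dropper_bottle']:
        for r in arm.spot_in(n,l): 
            w=world(n,r['point'],c); print(l,round(r['p'],2),w,proj(n,w,c)[0])
print(arm.read_state())
E
```

```text
pics
scene campos [ 0.0417 -0.6998  0.5585]
specimen_cup_1 0.94 [ 0.4295 -0.2176  0.0647] [294.2614 293.4903]
specimen_cup_1 0.86 [ 0.6249 -0.231   0.0551] [388.6523 257.3403]
specimen_cup_1 0.72 [ 0.6025 -0.0808  0.0561] [320.8026 225.2456]
specimen_cup_1 0.68 [ 0.6914 -0.103   0.043 ] [362.377 221.152]
specimen_cup_1 0.61 [ 0.5224 -0.0487  0.0409] [276.6041 238.967 ]
lane 0.73 [0.4884 0.1901 0.0165] [198.35   206.8137]
gate_left 0.5 [0.4748 0.1983 0.0293] [190.4495 202.0565]
pad 0.58 [0.5037 0.3046 0.029 ] [179.5869 181.4199]
dropper_bottle 0.81 [0.7158 0.0263 0.0477] [327.6222 191.5697]
dropper_bottle 0.26 [0.504  0.3017 0.0259] [180.4029 182.9938]
side campos [ 0.4935 -0.7757  0.5002]
specimen_cup_1 0.92 [ 0.44   -0.2234  0.0647] [211.7843 268.5153]
specimen_cup_1 0.92 [ 0.6435 -0.2391  0.0642] [324.827  268.9076]
specimen_cup_1 0.85 [ 0.6138 -0.0867  0.0517] [296.3288 229.8871]
specimen_cup_1 0.82 [ 0.6984 -0.1077  0.0441] [336.4767 236.6307]
specimen_cup_1 0.67 [ 0.5353 -0.0505  0.0383] [259.0573 227.4948]
lane 0.66 [0.4871 0.1918 0.0184] [236.7462 187.7114]
dropper_bottle 0.78 [0.714  0.0205 0.0447] [330.5335 206.9762]
dropper_bottle 0.23 [ 0.6441 -0.2399  0.0647] [325.2633 268.9194]
{'t': 0.6, 'q': array([ 1.1487,  0.2631, -0.0483,  1.2594, -0.    ,  1.4155]), 'qvel': array([ 0.0002,  0.0031,  0.001 , -0.0007,  0.0009, -0.0016]), 'joint_efforts': array([ -0.001 , -63.7186,  38.4679,   0.001 ,  -0.0002,   0.    ]), 'ee_pos': array([0.1384, 0.5064, 0.193 ]), 'tcp_rot': array([-1.5708, -0.    , -0.2668]), 'wrist_force': array([ 0.3173,  0.6802, -0.3888]), 'moment': array([-0.0304, -0.006 ,  0.0115]), 'width': 0.08533527593037418}
```

View pics/scene0.png

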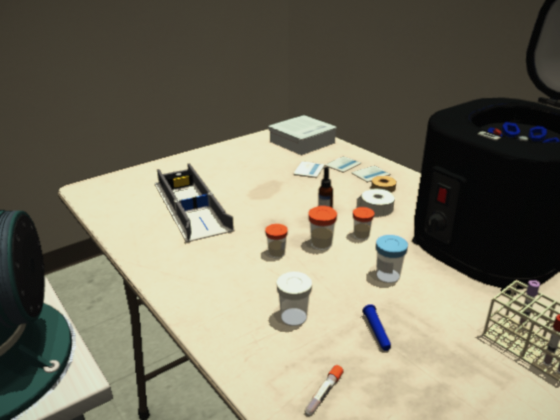

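View pics/side0.png

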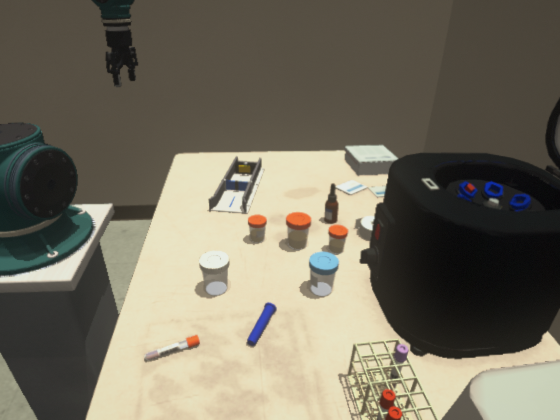

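Orange-lidded candidates in the scene picture: large (322,228), small (277,238) and small (363,222). The large one fits, since the other two are clearly smaller look-alikes. I'll confirm with a crop and get coarse lane and lid geometry.

```bash
python3 - <<'E'
from h import *
np.set_printoptions(precision=4,suppress=True)
for n in ['scene','side']:
    im=cv2.imread(f'pics/{n}0.png'); h=cv2.cvtColor(im,cv2.COLOR_BGR2HSV)
    m=((h[...,0]<14)&(h[...,1]>150)&(h[...,2]>110)).astype(np.uint8)
    k,l,s,c=cv2.connectedComponentsWithStats(m)
    for i in range(1,k):
        if s[i,4]>60: print(n,s[i],c[i],ray(n,c[i],.067))
c=cam('wrist'); print('wrist cam',-c[0].T@c[1],'fwd',c[0][2],'right',c[0][0])
im=cv2.imread('pics/side0.png')
a=cv2.resize(im[200:260,235:355],None,fx=5,fy=5,interpolation=cv2.INTER_CUBIC)
b=cv2.resize(im[150:215,200:275],(600,520),interpolation=cv2.INTER_CUBIC)
cv2.imwrite('pics/crop.png',np.vstack([a,b])[:600*2][::1] if 0 else cv2.resize(np.vstack([a,b]),(428,586)))
E
```

```text
scene [309 206  28  15 349] [322.4499 213.255 ] [ 0.6221 -0.0626  0.067 ]
scene [353 207  22  12 205] [363.2927 212.5415] [ 0.6856 -0.1089  0.067 ]
scene [266 224  21  12 215] [276.0512 229.7163] [ 0.516 -0.056  0.067]
scene [329 365  14  14 111] [336.4414 371.0901] [ 0.373  -0.3733  0.067 ]
side [286 213  25  15 277] [298.4224 219.3538] [ 0.6203 -0.0684  0.067 ]
side [248 215  18  11 150] [256.94   219.9867] [ 0.5299 -0.065   0.067 ]
side [329 225  19  12 173] [337.8902 230.5087] [ 0.6965 -0.1187  0.067 ]
side [187 335  12  12  98] [192.6837 340.6633] [ 0.4201 -0.3898  0.067 ]
side [382 389  14  12 115] [388.4261 394.6522] [ 0.6713 -0.4999  0.067 ]
side [388 406  14  13 138] [394.5072 412.2319] [ 0.6707 -0.5242  0.067 ]
wrist cam [0.0665 0.5261 0.3732] fwd [ 0.2825 -0.0763 -0.9562] right [0.2621 0.9651 0.0004]
```

View pics/crop.png

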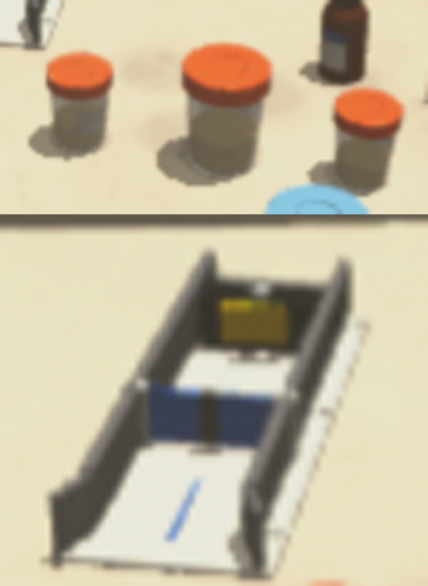

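The crop shows three orange lids, and the middle one is clearly the largest. It is the target, at about (0.621,-0.066). The lane travels away from the robot's right, in roughly +y. Next I go over the lane for a close look.

Call:
servo_tool --targets '[{"tx": 3.8, "tz": -1.8, "claw": 8.5}, {"tx": 3.8, "tz": -1.8}, {"tx": 3.8, "tz": -1.8}, {"tx": 3.8, "tz": -1.8}, {"tx": 3.8, "tz": -1.8}, {"tx": 3.8, "tz": -1.8}, {"tx": 3.8, "tz": -1.8}, {"tx": 3.8, "tz": -1.8}, {"tx": 3.8, "tz": -1.8}, {"tx": 3.8, "tz": -1.8}, {"tx": 0}, {"tx": 0}]'

```text
validation failed for argument at $.ta...
```

```bash
python3 - <<'E'
from h import *
np.set_printoptions(precision=4,suppress=True)
c=cam('wrist'); snap('wrist','w1.png'); np.save('w1.npy',np.array(c,object),allow_pickle=True)
s=arm.read_state(); print(s['ee_pos'],s['tcp_rot'])
for l in ['lane','gate_left','pad']:
    for r in arm.spot_in('wrist',l): w=world('wrist',r['point'],c); print(l,round(r['p'],2),w,proj('wrist',w,c)[0])
E
```

```text
[0.1384 0.5064 0.193 ] [-1.5708  0.     -0.2668]
```

View pics/w1.png

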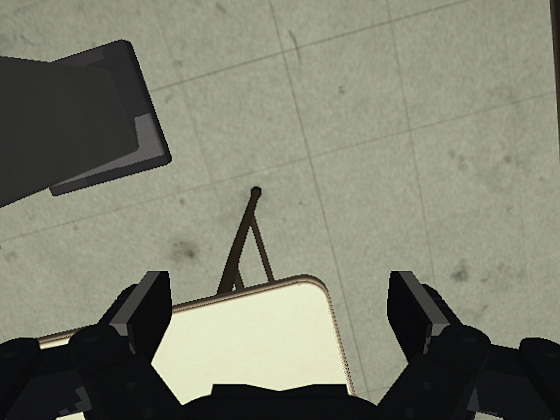

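The move was refused, so the picture (viewed: 4) only shows the start view. I'll resend with every field filled in.

Call:
servo_tool --targets '[{"claw": 8.5, "tx": 3.8, "ty": 0, "tz": -1.8, "rx": 0, "ry": 0, "rz": 0}, {"claw": 8.5, "tx": 3.8, "ty": 0, "tz": -1.8, "rx": 0, "ry": 0, "rz": 0}, {"claw": 8.5, "tx": 3.8, "ty": 0, "tz": -1.8, "rx": 0, "ry": 0, "rz": 0}, {"claw": 8.5, "tx": 3.8, "ty": 0, "tz": -1.8, "rx": 0, "ry": 0, "rz": 0}, {"claw": 8.5, "tx": 3.8, "ty": 0, "tz": -1.8, "rx": 0, "ry": 0, "rz": 0}, {"claw": 8.5, "tx": 3.8, "ty": 0, "tz": -1.8, "rx": 0, "ry": 0, "rz": 0}, {"claw": 8.5, "tx": 3.8, "ty": 0, "tz": -1.8, "rx": 0, "ry": 0, "rz": 0}, {"claw": 8.5, "tx": 3.8, "ty": 0, "tz": -1.8, "rx": 0, "ry": 0, "rz": 0}, {"claw": 8.5, "tx": 3.8, "ty": 0, "tz": -1.8, "rx": 0, "ry": 0, "rz": 0}, {"claw": 8.5, "tx": 3.8, "ty": 0, "tz": -1.8, "rx": 0, "ry": 0, "rz": 0}, {"claw": 8.5, "tx": 0, "ty": 0, "tz": 0, "rx": 0, "ry": 0, "rz": 0}, {"claw": 8.5, "tx": 0, "ty": 0, "tz": 0, "rx": 0, "ry": 0, "rz": 0}]'

```text
t: 2.0
ee_pos: [0.4578, 0.2321, 0.1928]
tcp_rot: [-1.571, 0.001, -0.269]
wrist_force: [-0.6, 1.0, -1.0]
width: 0.0848
```

```bash
cat > look.py <<'E'
from h import *
import sys
np.set_printoptions(precision=4,suppress=True)
s=arm.read_state(); c=cam('wrist'); snap('wrist',sys.argv[1]+'.png'); np.savez(sys.argv[1]+'.npz',*c)
print(s['ee_pos'],s['tcp_rot'])
for l in sys.argv[2:]:
    for r in arm.spot_in('wrist',l): w=world('wrist',r['point'],c); print(l,round(r['p'],2),w,proj('wrist',w,c)[0])
E
python3 look.py w2 lane gate_left pad
```

```text
[0.4578 0.2321 0.1928] [-1.5709  0.0005 -0.2687]
lane 0.81 [0.4887 0.2347 0.0048] [289.1937 197.4876]
pad 0.88 [0.5031 0.3019 0.0357] [362.5429 202.3837]
```

View pics/w2.png

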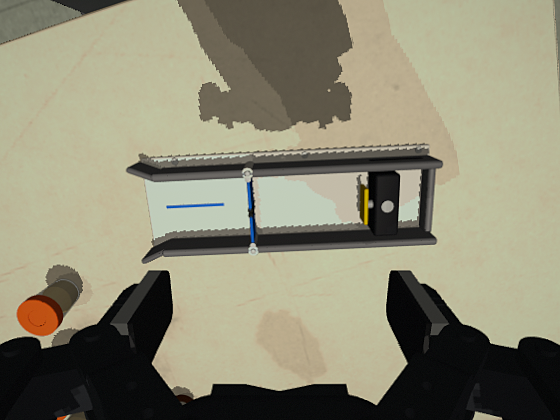

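The lane shows clearly (picture 5). The gate posts are at (247,174) and (253,250), the wall tops run (150,167)-(440,162) and (160,246)-(435,241), the blue centre line is (167,206)-(223,205), and the stop's face is at about x=370.

```bash
cat > lane.py <<'E'
from h import *
np.set_printoptions(precision=4,suppress=True)
z=np.load('w2.npz'); c=tuple(z[k] for k in z.files)
g=lambda u,v,h: ray('wrist',(u,v),h,c)[:2]
L,Rr=g(247,174,.041),g(253,250,.041); print('posts',L,Rr,np.linalg.norm(L-Rr),(L+Rr)/2)
for n,p,q in [('wallL',(175,168),(435,162)),('wallR',(175,245.5),(435,240))]:
    P,Q=g(*p,.04),g(*q,.04); print(n,P,Q,np.arctan2(*(Q-P)[::-1]))
P,Q=g(167,206.5,.005),g(223,205,.005); print('line',P,Q,np.arctan2(*(Q-P)[::-1]))
print('floor start mid',g(149.5,211,.005),'end', g(436,200,.04))
print('stop face',g(371,203,.038),'pad face',g(362,207,.038))
E
python3 lane.py
```

```text
posts [0.4471 0.2051] [0.5204 0.1891] 0.07506937300030718 [0.4838 0.1971]
wallL [0.4246 0.1433] [0.4815 0.3728] 1.3277026653775155
wallR [0.4964 0.1172] [0.5575 0.3617] 1.3259996265659284
line [0.4646 0.11  ] [0.4784 0.1667] 1.3315932028210398
floor start mid [0.4644 0.0906] end [0.5176 0.3684]
stop face [0.505  0.3091] pad face [0.5066 0.3001]
```

```bash
python3 - <<'E'
from h import *
im=cv2.imread('pics/w2.png'); g=im.mean(2).astype(int)
for u in (200,300,340): print(u,'top',[(v,g[v,u]) for v in range(148,184,1)],'bot',[(v,g[v,u]) for v in range(222,262)])
cv2.imwrite('pics/w2c.png',cv2.resize(im[135:270,120:320],(800,540),interpolation=cv2.INTER_NEAREST))
E
```

```text
200 top [(148, np.int64(182)), (149, np.int64(181)), (150, np.int64(182)), (151, np.int64(182)), (152, np.int64(184)), (153, np.int64(189)), (154, np.int64(129)), (155, np.int64(131)), (156, np.int64(182)), (157, np.int64(206)), (158, np.int64(148)), (159, np.int64(99)), (160, np.int64(107)), (161, np.int64(109)), (162, np.int64(110)), (163, np.int64(111)), (164, np.int64(106)), (165, np.int64(76)), (166, np.int64(37)), (167, np.int64(25)), (168, np.int64(30)), (169, np.int64(30)), (170, np.int64(27)), (171, np.int64(35)), (172, np.int64(70)), (173, np.int64(89)), (174, np.int64(97)), (175, np.int64(103)), (176, np.int64(104)), (177, np.int64(101)), (178, np.int64(85)), (179, np.int64(86)), (180, np.int64(183)), (181, np.int64(201)), (182, np.int64(196)), (183, np.int64(194))] bot [(222, np.int64(194)), (223, np.int64(194)), (224, np.int64(194)), (225, np.int64(194)), (226, np.int64(195)), (227, np.int64(195)), (228, np.int64(200)), (229, np.int64(179)), (230, np.int64(117)), (231, np.int64(102)), (232, np.int64(107)), (233, np.int64(108)), (234, np.int64(109)), (235, np.int64(103)),
[... 3151 characters left out ...]
p.int64(92)), (230, np.int64(74)), (231, np.int64(38)), (232, np.int64(26)), (233, np.int64(29)), (234, np.int64(28)), (235, np.int64(31)), (236, np.int64(29)), (237, np.int64(31)), (238, np.int64(30)), (239, np.int64(32)), (240, np.int64(29)), (241, np.int64(28)), (242, np.int64(48)), (243, np.int64(75)), (244, np.int64(91)), (245, np.int64(107)), (246, np.int64(104)), (247, np.int64(95)), (248, np.int64(79)), (249, np.int64(175)), (250, np.int64(189)), (251, np.int64(185)), (252, np.int64(185)), (253, np.int64(184)), (254, np.int64(183)), (255, np.int64(182)), (256, np.int64(184)), (257, np.int64(184)), (258, np.int64(185)), (259, np.int64(184)), (260, np.int64(182)), (261, np.int64(182))]
```

View pics/w2c.png

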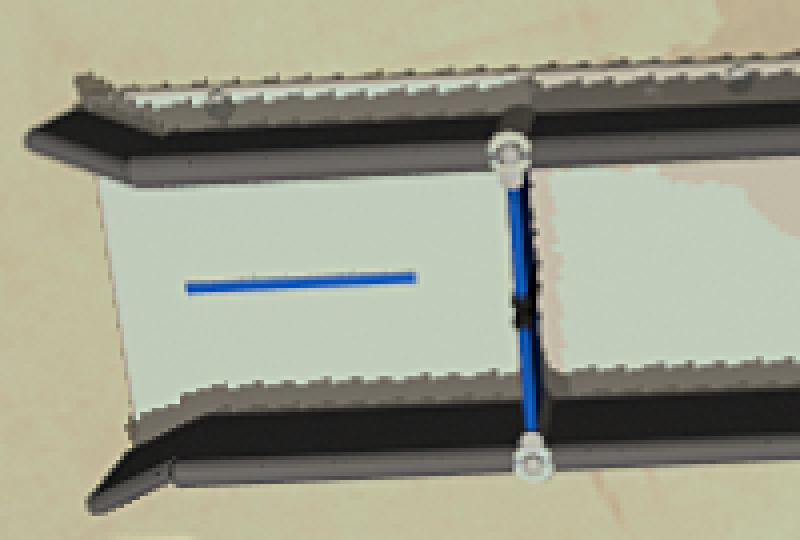

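The light bands are the wall tops (picture 6), so I'd read the dark outer face before. Recomputing.

```bash
sed -i "s/('wallL'.*]:/('wallL',(200,175.6),(340,168.9)),('wallR',(200,251.5),(340,245.4))]:/" lane.py; cat >> lane.py <<'E'
A=(g(200,175.6,.04)+g(200,251.5,.04))/2;B=(g(340,168.9,.04)+g(340,245.4,.04))/2
d=(B-A)/np.linalg.norm(B-A); m=(L+Rr)/2; print('axis',A,B,np.arctan2(d[1],d[0]),'gate on axis',A+d*((m-A)@d),'off',np.cross(d,m-A))
o=A+d*((m-A)@d)
for n,p in [('P',P),('Q',Q),('stop',g(371,203,.038)),('pad',g(363,207,.038))]: print(n,d@(p-o),np.cross(d,p-o))
E
python3 lane.py 2>/dev/null
```

```text
posts [0.4471 0.2051] [0.5204 0.1891] 0.07506937300030718 [0.4838 0.1971]
wallL [0.4373 0.1631] [0.465  0.2878] 1.3522849205323866
wallR [0.5088 0.1386] [0.5385 0.2715] 1.3511285667214343
line [0.4646 0.11  ] [0.4784 0.1667] 1.3315932028210398
floor start mid [0.4644 0.0906] end [0.5176 0.3684]
stop face [0.505  0.3091] pad face [0.5066 0.3001]
axis [0.4731 0.1508] [0.5017 0.2796] 1.3516885412057063 gate on axis [0.4834 0.1972] off -0.00039630553387125234
P -0.08915141461566983 -0.0006253730180728646
Q -0.03084488539156311 -0.0017972201965813115
stop 0.11397840679781926 0.003239324363072015
pad 0.10650329537259348 -0.0003444418011418586
```

Call:
servo_tool --targets '[{"claw": 8.5, "tx": 2.6, "ty": 0, "tz": -2.7, "rx": 0, "ry": 0, "rz": 0}, {"claw": 8.5, "tx": 2.6, "ty": 0, "tz": -2.7, "rx": 0, "ry": 0, "rz": 0}, {"claw": 8.5, "tx": 2.6, "ty": 0, "tz": -2.7, "rx": 0, "ry": 0, "rz": 0}, {"claw": 8.5, "tx": 2.6, "ty": 0, "tz": -2.7, "rx": 0, "ry": 0, "rz": 0}, {"claw": 8.5, "tx": 2.6, "ty": 0, "tz": -2.7, "rx": 0, "ry": 0, "rz": 0}, {"claw": 8.5, "tx": 2.6, "ty": 0, "tz": -2.7, "rx": 0, "ry": 0, "rz": 0}, {"claw": 8.5, "tx": 2.6, "ty": 0, "tz": -2.7, "rx": 0, "ry": 0, "rz": 0}, {"claw": 8.5, "tx": 2.6, "ty": 0, "tz": -2.7, "rx": 0, "ry": 0, "rz": 0}, {"claw": 8.5, "tx": 2.6, "ty": 0, "tz": -2.7, "rx": 0, "ry": 0, "rz": 0}, {"claw": 8.5, "tx": 0, "ty": 0, "tz": 0, "rx": 0, "ry": -2.8, "rz": 0}, {"claw": 8.5, "tx": 0, "ty": 0, "tz": 0, "rx": 0, "ry": 0, "rz": 0}, {"claw": 8.5, "tx": 0, "ty": 0, "tz": 0, "rx": 0, "ry": 0, "rz": 0}]'

```text
t: 3.4
ee_pos: [0.6189, -0.0624, 0.1931]
tcp_rot: [-1.571, 0.0, -0.218]
wrist_force: [1.0, 0.7, -0.2]
width: 0.0853
```

```bash
python3 look.py w3 specimen_cup_1; python3 - <<'E'
from h import *
z=np.load('w3.npz'); c=tuple(z[k] for k in z.files)
im=cv2.imread('pics/w3.png'); h=cv2.cvtColor(im,cv2.COLOR_BGR2HSV)
m=((h[...,0]<14)&(h[...,1]>150)&(h[...,2]>150)).astype(np.uint8)
k,l,s,cc=cv2.connectedComponentsWithStats(m)
for i in range(1,k):
    if s[i,4]>200: print(s[i],cc[i],ray('wrist',cc[i],.072,c))
E
```

```text
[ 0.6189 -0.0624  0.1931] [-1.5706  0.0001 -0.218 ]
specimen_cup_1 0.97 [ 0.6136 -0.0665  0.0705] [272.5844 179.9584]
specimen_cup_1 0.9 [ 0.6955 -0.0899  0.0594] [267.5509 266.6769]
specimen_cup_1 0.84 [ 0.4564 -0.1969  0.0709] [56.9637 17.2579]
specimen_cup_1 0.84 [ 0.5303 -0.0398  0.0542] [282.3985  70.6139]
specimen_cup_1 0.62 [ 0.6347 -0.2111  0.0725] [116.5495 238.3598]
[ 239  155   65   62 3160] [271.13322785 185.16455696] [ 0.61732496 -0.06850345  0.072     ]
[ 243  251   43   40 1376] [264.13880814 270.46875   ] [ 0.69252782 -0.09194742  0.072     ]
```

View pics/w3.png

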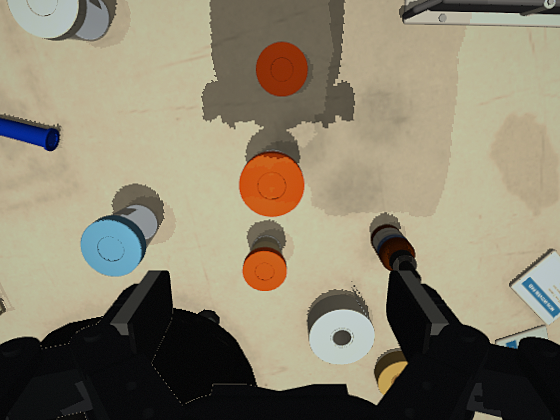

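Picture 7: the target lid is centred at (271,185), giving (0.617,-0.068). It is the biggest orange lid, at 65 px against 43 px for the small one. Both small cups lie across the jaw axis, so the fingers clear them. I descend and grip the lid.

Call:
servo_tool --grip_force 30 --targets '[{"claw": 8.5, "tx": -0.1, "ty": 3.0, "tz": -0.6, "rx": 0, "ry": 0, "rz": 0}, {"claw": 8.5, "tx": 0, "ty": 3.0, "tz": 0, "rx": 0, "ry": 0, "rz": 0}, {"claw": 8.5, "tx": 0, "ty": 3.0, "tz": 0, "rx": 0, "ry": 0, "rz": 0}, {"claw": 8.5, "tx": 0, "ty": 3.0, "tz": 0, "rx": 0, "ry": 0, "rz": 0}, {"claw": 8.5, "tx": 0, "ty": 2.0, "tz": 0, "rx": 0, "ry": 0, "rz": 0}, {"claw": 8.5, "tx": 0, "ty": 1.0, "tz": 0, "rx": 0, "ry": 0, "rz": 0}, {"claw": 8.5, "tx": 0, "ty": 0, "tz": 0, "rx": 0, "ry": 0, "rz": 0}, {"claw": 4.5, "tx": 0, "ty": 0, "tz": 0, "rx": 0, "ry": 0, "rz": 0}, {"claw": 4.5, "tx": 0, "ty": 0, "tz": 0, "rx": 0, "ry": 0, "rz": 0}, {"claw": 4.5, "tx": 0, "ty": 0, "tz": 0, "rx": 0, "ry": 0, "rz": 0}, {"claw": 4.5, "tx": 0, "ty": 0, "tz": 0, "rx": 0, "ry": 0, "rz": 0}, {"claw": 4.5, "tx": 0, "ty": 0, "tz": 0, "rx": 0, "ry": 0, "rz": 0}]'

```text
t: 4.7
ee_pos: [0.617, -0.0692, 0.0433]
tcp_rot: [-1.571, -0.0, -0.218]
wrist_force: [-0.3, -0.0, -1.1]
width: 0.0448
```

The width of 44.8 mm is below the 54 mm lid, so I check.

```bash
python3 look.py w4 specimen_cup_1; python3 - <<'E'
from h import *
snap('side','s4.png')
for r in arm.spot_in('side','specimen_cup_1'): print(round(r['p'],2),world('side',r['point']))
a=cv2.imread('pics/s4.png')[150:260,220:360]; b=cv2.imread('pics/w4.png')
cv2.imwrite('pics/c4.png',np.hstack([cv2.resize(a,(382,300),interpolation=cv2.INTER_CUBIC),cv2.resize(b,(400,300))]))
E
```

```text
[ 0.617  -0.0692  0.0433] [-1.5708 -0.0004 -0.218 ]
specimen_cup_1 0.85 [ 0.6286 -0.2003  0.0508] [ 47.137  313.4332]
specimen_cup_1 0.82 [ 0.6851 -0.0892  0.0519] [269.7588 364.5257]
specimen_cup_1 0.7 [ 0.5317 -0.0391  0.0568] [304.8723  54.273 ]
specimen_cup_1 0.56 [ 0.6112 -0.0687  0.0699] [276.8373 252.1225]
0.76 [ 0.53619333 -0.05264618  0.04122611]
0.73 [ 0.43887524 -0.22261392  0.06683801]
0.67 [ 0.61500442 -0.08544489  0.05154683]
0.63 [ 0.70006562 -0.10803595  0.04485313]
0.57 [ 0.6421449  -0.24163253  0.0637802 ]
0.36 [0.71650915 0.01933851 0.04864208]
```

View pics/c4.png

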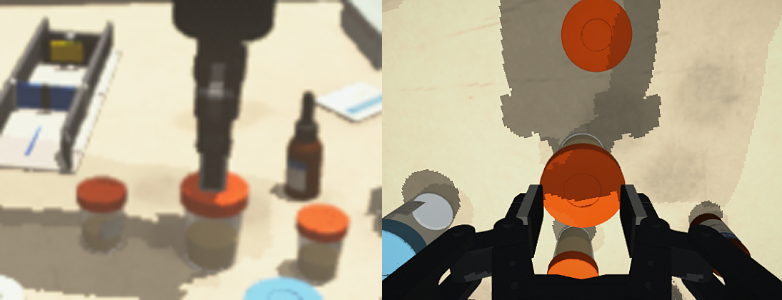

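```bash
python3 - <<'E'
from h import *
s=arm.read_state(); print(s['t'],s['width'],s['wrist_force'],arm.grip_point_offset)
z=np.load('w4.npz'); c=tuple(z[k] for k in z.files)
R=cv2.Rodrigues(np.array([0,0,s['tcp_rot'][2]]))[0]
for w in (.045,.054):
  for dz in (0,.019,.029):
    for sg in (-1,1):
      P=[s['ee_pos']+R@np.array([x,sg*w/2,dz]) for x in (-.011,.011)]
      print(w,dz,sg,proj('wrist',P,c).round(0).tolist())
im=cv2.imread('pics/w4.png'); 
h=cv2.cvtColor(im,cv2.COLOR_BGR2HSV)
m=((h[...,0]<14)&(h[...,1]>150)&(h[...,2]>90)).astype(np.uint8)
k,l,st,cc=cv2.connectedComponentsWithStats(m)
for i in range(1,k):
    if st[i,4]>300: print(st[i],cc[i],ray('wrist',cc[i],.072,c))
for u in np.arange(0,6.28,.52): 
  p=proj('wrist',[s['ee_pos'][0]+.027*np.cos(u),s['ee_pos'][1]+.027*np.sin(u),.072],c)[0]; cv2.circle(im,tuple(int(x) for x in p),2,(255,0,0),-1)
cv2.imwrite('pics/c4b.png',cv2.resize(im[170:380,130:430],(800,560)))
E
```

```text
4.9 0.04507645454515393 [ 0.00389946 -0.72331332 -0.59392682] 0.0187
0.045 0 -1 [[235.0, 221.0], [236.0, 260.0]]
0.045 0 1 [[322.0, 221.0], [321.0, 260.0]]
0.045 0.019 -1 [[230.0, 234.0], [232.0, 277.0]]
0.045 0.019 1 [[327.0, 235.0], [325.0, 277.0]]
0.045 0.029 -1 [[227.0, 243.0], [229.0, 287.0]]
0.045 0.029 1 [[330.0, 243.0], [328.0, 287.0]]
0.054 0 -1 [[226.0, 221.0], [228.0, 260.0]]
0.054 0 1 [[331.0, 221.0], [329.0, 260.0]]
0.054 0.019 -1 [[221.0, 234.0], [223.0, 277.0]]
0.054 0.019 1 [[337.0, 235.0], [334.0, 277.0]]
0.054 0.029 -1 [[217.0, 243.0], [220.0, 287.0]]
0.054 0.029 1 [[340.0, 243.0], [338.0, 287.0]]
[ 251    0   99  101 8099] [300.05099395  48.26348932] [ 0.53033596 -0.04175302  0.072     ]
[  221   200   119   119 10682] [280.21082194 260.24237034] [ 0.61449875 -0.06786854  0.072     ]
[ 231  351   72   40 1761] [270.42986939 373.17206133] [ 0.67376058 -0.08581665  0.072     ]
```

View pics/c4b.png

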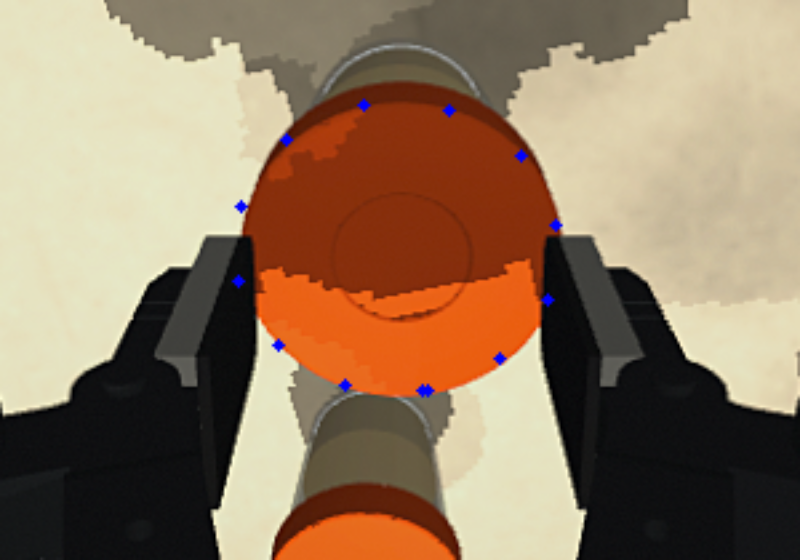

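The lid is centred in the grip (blue dots match). The width equals the command, so it isn't clear that it is gripped. I'll close further to see whether it holds.

Call:
servo_tool --grip_force 30 --targets '[{"claw": 4.0, "tx": 0, "ty": 0, "tz": 0, "rx": 0, "ry": 0, "rz": 0}, {"claw": 4.0, "tx": 0, "ty": 0, "tz": 0, "rx": 0, "ry": 0, "rz": 0}]'

```text
t: 5.1
ee_pos: [0.6168, -0.0691, 0.0429]
tcp_rot: [-1.571, 0.0, -0.218]
wrist_force: [0.1, -0.3, -0.9]
width: 0.0398
```

```bash
python3 look.py w5 specimen_cup_1; python3 - <<'E'
from h import *
print(arm.read_state()['width'])
for f in ('w3','w4','w5'):
  im=cv2.imread(f'pics/{f}.png'); h=cv2.cvtColor(im,cv2.COLOR_BGR2HSV)
  m=((h[...,0]<14)&(h[...,1]>150)&(h[...,2]>90)).astype(np.uint8)
  k,l,st,cc=cv2.connectedComponentsWithStats(m)
  print(f,[(st[i].tolist(),cc[i].round(1).tolist()) for i in range(1,k) if st[i,4]>300])
  g=im.max(2)
  for v in (262,275,285,300,330): 
    d=np.where(g[v]<55)[0]; a=d[(d<275)&(d>100)]; b=d[(d>275)&(d<450)]
    print(v,a.max() if len(a) else 0,b.min() if len(b) else 0)
a=cv2.imread('pics/w4.png')[170:380,130:430];b=cv2.imread('pics/w5.png')[170:380,130:430]
cv2.imwrite('pics/c5.png',np.hstack([cv2.resize(a,(400,280)),cv2.resize(b,(400,280))]))
E
```

```text
[ 0.6168 -0.0691  0.0429] [-1.5708  0.0001 -0.2179]
specimen_cup_1 0.94 [ 0.5288 -0.0408  0.0548] [299.2388  48.8924]
specimen_cup_1 0.92 [ 0.6097 -0.0685  0.0725] [276.3393 251.8922]
specimen_cup_1 0.9 [ 0.6325 -0.2005  0.0504] [ 49.6457 319.7422]
specimen_cup_1 0.81 [ 0.6845 -0.0896  0.0504] [268.9065 362.6143]
0.04019171715468792
w3 [([256, 42, 52, 54, 2216], [281.4, 68.6]), ([239, 153, 65, 64, 3271], [271.2, 184.3]), ([243, 251, 43, 40, 1400], [264.2, 270.3])]
262 0 382
275 169 390
285 170 389
300 171 387
330 224 309
w4 [([251, 0, 99, 101, 8099], [300.1, 48.3]), ([221, 200, 119, 119, 10682], [280.2, 260.2]), ([231, 351, 72, 40, 1761], [270.4, 373.2])]
262 224 334
275 224 334
285 225 333
300 225 333
330 218 340
w5 [([251, 0, 99, 101, 8120], [300.0, 48.5]), ([221, 201, 119, 118, 10249], [280.1, 260.1]), ([232, 352, 71, 39, 1733], [270.6, 373.3])]
262 230 328
275 231 327
285 231 327
300 231 327
330 225 333
```

View pics/c5.png

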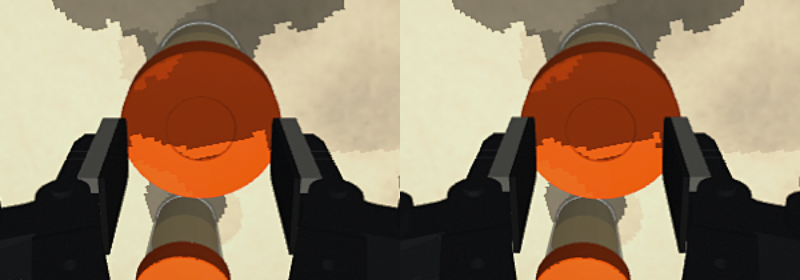

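```bash
python3 - <<'E'
from h import *
s=arm.read_state(); R=cv2.Rodrigues(np.array([0,0,s['tcp_rot'][2]]))[0]
for dz in (0,.01,.02,.03,.04):
  print(dz, proj('side',[s['ee_pos']+R@np.array([x,-y,dz]) for x in(-.011,.011) for y in (.023,.035)]).round(1).tolist())
for z in (0,.058,.072): print('lid near',z,proj('side',[[.617,-.068-.027,z],[.617-.027,-.068,z],[.617+.027,-.068,z],[.617,-.068+.027,z]]).round(1).tolist())
im=cv2.imread('pics/s4.png')
cv2.imwrite('pics/c6.png',cv2.resize(im[170:255,245:355],None,fx=7,fy=7,interpolation=cv2.INTER_NEAREST))
g=im[:,298]; print([(v,g[v].tolist()) for v in range(208,246,2)])
c=cam('wrist');print('camera in tool', R.T@(-c[0].T@c[1]-s['ee_pos']))
E
```

```text
0 [[290.6, 234.1], [290.1, 237.2], [300.7, 235.0], [300.3, 238.0]]
0.01 [[290.7, 230.3], [290.2, 233.3], [300.9, 231.1], [300.6, 234.1]]
0.02 [[290.9, 226.3], [290.4, 229.3], [301.2, 227.1], [300.8, 230.2]]
0.03 [[291.1, 222.3], [290.6, 225.3], [301.4, 223.2], [301.1, 226.1]]
0.04 [[291.3, 218.3], [290.8, 221.2], [301.7, 219.1], [301.3, 222.1]]
lid near 0 [[297.2, 251.5], [283.7, 245.0], [307.2, 244.0], [293.9, 237.9]]
lid near 0.058 [[298.5, 229.5], [284.5, 223.3], [308.8, 222.4], [295.0, 216.5]]
lid near 0.072 [[298.8, 223.9], [284.7, 217.8], [309.2, 216.9], [295.3, 211.2]]
[(208, [52, 59, 66]), (210, [50, 58, 65]), (212, [51, 58, 66]), (214, [49, 58, 65]), (216, [50, 58, 65]), (218, [52, 60, 67]), (220, [63, 79, 122]), (222, [49, 75, 158]), (224, [49, 77, 156]), (226, [47, 64, 115]), (228, [48, 65, 115]), (230, [82, 99, 121]), (232, [84, 110, 125]), (234, [85, 110, 125]), (236, [84, 110, 124]), (238, [85, 110, 125]), (240, [84, 110, 123]), (242, [81, 102, 113]), (244, [80, 101, 112])]
camera in tool [-7.45159881e-02  3.53058944e-05  1.80247776e-01]
```

View pics/c6.png

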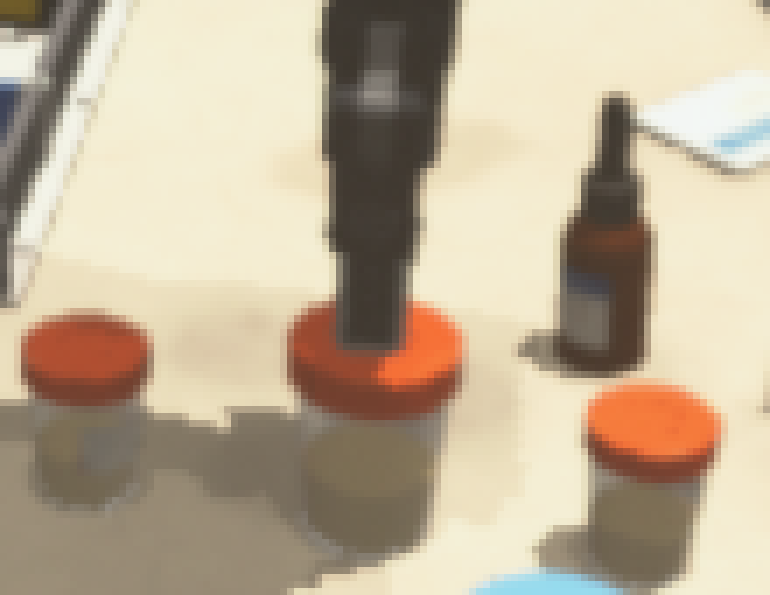

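Picture 12 (the last one): the finger tips stand at row 220, above the lid. Both cameras put the real tips about 38 mm above the reported TCP, so the jaws closed in the air over the lid. I open, go 27 mm lower and close.

Call:
servo_tool --grip_force 30 --targets '[{"claw": 8.5, "tx": 0, "ty": 0, "tz": 0, "rx": 0, "ry": 0, "rz": 0}, {"claw": 8.5, "tx": 0, "ty": 0, "tz": 0, "rx": 0, "ry": 0, "rz": 0}, {"claw": 8.5, "tx": 0, "ty": 0, "tz": 0, "rx": 0, "ry": 0, "rz": 0}, {"claw": 8.5, "tx": 0, "ty": 0, "tz": 0, "rx": 0, "ry": 0, "rz": 0}, {"claw": 8.5, "tx": 0, "ty": 0.9, "tz": 0, "rx": 0, "ry": 0, "rz": 0}, {"claw": 8.5, "tx": 0, "ty": 0.9, "tz": 0, "rx": 0, "ry": 0, "rz": 0}, {"claw": 8.5, "tx": 0, "ty": 0.9, "tz": 0, "rx": 0, "ry": 0, "rz": 0}, {"claw": 4.5, "tx": 0, "ty": 0, "tz": 0, "rx": 0, "ry": 0, "rz": 0}, {"claw": 4.5, "tx": 0, "ty": 0, "tz": 0, "rx": 0, "ry": 0, "rz": 0}, {"claw": 4.5, "tx": 0, "ty": 0, "tz": 0, "rx": 0, "ry": 0, "rz": 0}, {"claw": 4.5, "tx": 0, "ty": 0, "tz": 0, "rx": 0, "ry": 0, "rz": 0}, {"claw": 4.5, "tx": 0, "ty": 0, "tz": 0, "rx": 0, "ry": 0, "rz": 0}]'

```text
t: 6.4
ee_pos: [0.617, -0.0691, 0.0162]
tcp_rot: [-1.571, -0.0, -0.218]
wrist_force: [0.3, 0.6, 2.3]
width: 0.0524
```

```bash
python3 look.py w6; python3 - <<'E'
from h import *
s=arm.read_state();print(s['ee_pos'],s['width'],s['wrist_force'])
im=snap('side','s6.png'); R=cv2.Rodrigues(np.array([0,0,s['tcp_rot'][2]]))[0]
for dz in (.03,.04,.05): print(dz,proj('side',[s['ee_pos']+R@np.array([0,-.036,dz])]).round(1).tolist())
for u in (295,297,299): print(u,[(v,im[v,u].tolist()) for v in range(214,236)])
E
```

```text
[ 0.617  -0.0691  0.0162] [-1.5708 -0.0004 -0.2179]
[ 0.61703509 -0.06917068  0.01621277] 0.052301957353221094 [ 0.14462999 -0.00919971  0.72971155]
0.03 [[295.3, 236.6]]
0.04 [[295.5, 232.7]]
0.05 [[295.7, 228.7]]
295 [(214, [65, 59, 52]), (215, [65, 59, 51]), (216, [63, 55, 48]), (217, [63, 56, 48]), (218, [63, 56, 48]), (219, [63, 56, 48]), (220, [63, 56, 49]), (221, [63, 56, 49]), (222, [63, 56, 48]), (223, [63, 57, 49]), (224, [64, 57, 49]), (225, [62, 56, 48]), (226, [64, 57, 49]), (227, [63, 56, 48]), (228, [63, 57, 49]), (229, [65, 58, 51]), (230, [80, 73, 65]), (231, [102, 92, 77]), (232, [119, 105, 83]), (233, [124, 110, 84]), (234, [124, 109, 84]), (235, [123, 109, 83])]
297 [(214, [65, 58, 51]), (215, [65, 59, 52]), (216, [64, 57, 49]), (217, [63, 56, 49]), (218, [63, 56, 48]), (219, [66, 58, 51]), (220, [64, 57, 50]), (221, [64, 57, 50]), (222, [63, 57, 48]), (223, [64, 57, 49]), (224, [64, 58, 50]), (225, [64, 57, 48]), (226, [63, 56, 49]), (227, [63, 57, 49]), (228, [63, 57, 49]), (229, [64, 57, 49]), (230, [78, 72, 64]), (231, [100, 91, 77]), (232, [119, 106, 84]), (233, [124, 109, 84]), (234, [124, 109, 85]), (235, [124, 109, 84])]
299 [(214, [65, 58, 51]), (215, [65, 58, 51]), (216, [65, 58, 50]), (217, [63, 56, 48]), (218, [63, 56, 48]), (219, [64, 57, 49]), (220, [63, 56, 48]), (221, [63, 56, 49]), (222, [64, 57, 50]), (223, [64, 57, 49]), (224, [63, 56, 48]), (225, [65, 58, 50]), (226, [65, 58, 50]), (227, [64, 59, 50]), (228, [66, 59, 51]), (229, [66, 58, 51]), (230, [76, 70, 62]), (231, [95, 87, 75]), (232, [117, 104, 83]), (233, [123, 109, 84]), (234, [124, 110, 84]), (235, [125, 110, 84])]
```

It's gripped: width 52 mm, with the pads overlapping the lid by about 11 mm. I lift and carry to above lane_entry, at world (0.471,0.139).

Call:
servo_tool --targets '[{"claw": 4.5, "tx": 0, "ty": -1.5, "tz": 0, "rx": 0, "ry": 0, "rz": 0}, {"claw": 4.5, "tx": 0, "ty": -2.5, "tz": 0, "rx": 0, "ry": 0, "rz": 0}, {"claw": 4.5, "tx": 0, "ty": -3.0, "tz": 0, "rx": 0, "ry": 0, "rz": 0}, {"claw": 4.5, "tx": 0, "ty": -3.0, "tz": 0, "rx": 0, "ry": 0, "rz": 0}, {"claw": 4.5, "tx": -2.7, "ty": 0, "tz": 2.4, "rx": 0, "ry": 0, "rz": 0}, {"claw": 4.5, "tx": -2.7, "ty": 0, "tz": 2.4, "rx": 0, "ry": 0, "rz": 0}, {"claw": 4.5, "tx": -2.7, "ty": 0, "tz": 2.5, "rx": 0, "ry": 0, "rz": 0}, {"claw": 4.5, "tx": -2.7, "ty": 0, "tz": 2.5, "rx": 0, "ry": 0, "rz": 0}, {"claw": 4.5, "tx": -2.7, "ty": 0, "tz": 2.5, "rx": 0, "ry": 0, "rz": 0}, {"claw": 4.5, "tx": -2.7, "ty": 0, "tz": 2.5, "rx": 0, "ry": 0, "rz": 0}, {"claw": 4.5, "tx": -2.6, "ty": 0, "tz": 2.3, "rx": 0, "ry": 0, "rz": 0}, {"claw": 4.5, "tx": 0, "ty": 0, "tz": 0, "rx": 0, "ry": 0, "rz": 0}]'

```text
t: 7.7
ee_pos: [0.4678, 0.1408, 0.1162]
tcp_rot: [-1.57, 0.001, -0.215]
wrist_force: [-0.1, -0.7, -1.0]
width: 0.0523
```

Call:
servo_tool --targets '[{"claw": 4.5, "tx": 0, "ty": 0, "tz": 0, "rx": 0, "ry": 0, "rz": 0}, {"claw": 4.5, "tx": 0, "ty": 0, "tz": 0, "rx": 0, "ry": 0, "rz": 0}]'

```text
t: 7.9
ee_pos: [0.4709, 0.138, 0.116]
tcp_rot: [-1.571, -0.0, -0.218]
wrist_force: [-0.9, -0.6, -0.2]
width: 0.0525
```

```bash
cat > meas.py <<'E'
from h import *
import sys
np.set_printoptions(precision=4,suppress=True)
zf=float(sys.argv[1]); o=np.array([.4836,.1972]); th=1.352; d=np.array([np.cos(th),np.sin(th)])
s=arm.read_state(); print(s['t'],s['ee_pos'],s['tcp_rot'],s['width'],'tcp lane',d@(s['ee_pos'][:2]-o),np.cross(d,s['ee_pos'][:2]-o))
for n in ('wrist','scene','side'):
    c=cam(n); im=snap(n,f"m{s['t']:.2f}{n}.png")[:,:,::-1]; h=cv2.cvtColor(np.ascontiguousarray(im),cv2.COLOR_BGR2HSV)
    m=((h[...,0]<14)&(h[...,1]>150)&(h[...,2]>70)).astype(np.uint8)
    k,l,st,cc=cv2.connectedComponentsWithStats(m)
    e=proj(n,[[*s['ee_pos'][:2],zf+.065]],c)[0]
    i=min((i for i in range(1,k) if st[i,4]>60),key=lambda i:np.hypot(*(cc[i]-e)))
    b=st[i]; uc=np.array([b[0]+b[2]/2,b[1]+b[3]/2])-.5
    p=ray(n,uc,zf+(.065 if n!='wrist' else .070),c)[:2]
    print(n,b,'centre',p,'lane x,y',d@(p-o),np.cross(d,p-o),'predicted bbox c',e)
E
python3 meas.py .1 2>/dev/null
```

```text
7.9 [0.4709 0.138  0.116 ] [-1.5708 -0.0005 -0.2184] 0.05245745698283259 tcp lane -0.06054595815084997 -0.0005017332499602598
wrist [  210   220   139   137 15220] centre [0.4679 0.1388] lane x,y -0.060372513605422624 0.0026432886331787236 predicted bbox c [278.5437 288.7042]
scene [183 145  12  16 150] centre [0.4588 0.1513] lane x,y -0.05020593056333261 0.014193826283783637 predicted bbox c [197.2463 153.0543]
side [232 139   9  12  92] centre [0.4892 0.1392] lane x,y -0.05536749118644026 -0.018045078881655675 predicted bbox c [228.6433 144.8016]
```

Cup is held over lane_entry (lane x -0.060, y about +1 mm). I lower it to just above the floor, then touch down by feel.

Call:
servo_tool --targets '[{"claw": 4.5, "tx": 0, "ty": 2.0, "tz": 0, "rx": 0, "ry": 0, "rz": 0}, {"claw": 4.5, "tx": 0, "ty": 2.5, "tz": 0, "rx": 0, "ry": 0, "rz": 0}, {"claw": 4.5, "tx": 0, "ty": 2.0, "tz": 0, "rx": 0, "ry": 0, "rz": 0}, {"claw": 4.5, "tx": 0, "ty": 1.5, "tz": 0, "rx": 0, "ry": 0, "rz": 0}, {"claw": 4.5, "tx": 0, "ty": 0.8, "tz": 0, "rx": 0, "ry": 0, "rz": 0}, {"claw": 4.5, "tx": 0, "ty": 0.3, "tz": 0, "rx": 0, "ry": 0, "rz": 0}, {"claw": 4.5, "tx": 0, "ty": 0, "tz": 0, "rx": 0, "ry": 0, "rz": 0}, {"claw": 4.5, "tx": 0, "ty": 0, "tz": 0, "rx": 0, "ry": 0, "rz": 0}]'

```text
t: 8.85
ee_pos: [0.4708, 0.1384, 0.0256]
tcp_rot: [-1.57, -0.001, -0.218]
wrist_force: [0.3, -0.4, -0.9]
width: 0.0524
```

Call:
servo_tool --targets '[{"claw": 4.5, "tx": 0, "ty": 0.1, "tz": 0, "rx": 0, "ry": 0, "rz": 0}, {"claw": 4.5, "tx": 0, "ty": 0, "tz": 0, "rx": 0, "ry": 0, "rz": 0}, {"claw": 4.5, "tx": 0, "ty": 0, "tz": 0, "rx": 0, "ry": 0, "rz": 0}]'

```text
t: 9.15
ee_pos: [0.4704, 0.1385, 0.0242]
tcp_rot: [-1.571, -0.0, -0.218]
wrist_force: [-0.5, 0.5, -1.2]
width: 0.0524
```

Call:
servo_tool --targets '[{"claw": 4.5, "tx": 0, "ty": 0.1, "tz": 0, "rx": 0, "ry": 0, "rz": 0}, {"claw": 4.5, "tx": 0, "ty": 0, "tz": 0, "rx": 0, "ry": 0, "rz": 0}, {"claw": 4.5, "tx": 0, "ty": 0, "tz": 0, "rx": 0, "ry": 0, "rz": 0}]'

```text
t: 9.45
ee_pos: [0.4703, 0.1385, 0.0229]
tcp_rot: [-1.571, 0.0, -0.218]
wrist_force: [0.4, 0.0, -1.3]
width: 0.0526
```

Call:
servo_tool --targets '[{"claw": 4.5, "tx": 0, "ty": 0.1, "tz": 0, "rx": 0, "ry": 0, "rz": 0}, {"claw": 4.5, "tx": 0, "ty": 0, "tz": 0, "rx": 0, "ry": 0, "rz": 0}, {"claw": 4.5, "tx": 0, "ty": 0, "tz": 0, "rx": 0, "ry": 0, "rz": 0}]'

```text
t: 9.75
ee_pos: [0.4703, 0.1385, 0.0219]
tcp_rot: [-1.571, 0.0, -0.218]
wrist_force: [0.1, 0.4, 0.5]
width: 0.0523
```

Call:
servo_tool --targets '[{"claw": 4.5, "tx": 0, "ty": 0.1, "tz": 0, "rx": 0, "ry": 0, "rz": 0}, {"claw": 4.5, "tx": 0, "ty": 0, "tz": 0, "rx": 0, "ry": 0, "rz": 0}, {"claw": 4.5, "tx": 0, "ty": 0, "tz": 0, "rx": 0, "ry": 0, "rz": 0}]'

```text
t: 10.05
ee_pos: [0.4705, 0.1385, 0.0212]
tcp_rot: [-1.571, -0.0, -0.218]
wrist_force: [-0.0, 0.2, 4.5]
width: 0.0522
```

```bash
python3 meas.py .005 2>/dev/null; python3 - <<'E'
from h import *
print(arm.read_state()['wrist_force'])
c=cam('wrist'); P=[[.4836,.1972,.04]]; 
# gate posts predicted at lane (0,+-.0375)
d=np.array([np.cos(1.352),np.sin(1.352)]); n=np.array([-d[1],d[0]])
for y in(.0375,-.0375): p=P[0][:2]+n*y; print(proj('wrist',[[*p,.041]],c))
E
```

```text
10.05 [0.4705 0.1385 0.0212] [-1.5707 -0.0004 -0.2179] 0.052182984353427476 tcp lane -0.06016082734106915 5.1659787881359887e-05
wrist [  210   220   140   137 15200] centre [0.4676 0.1395] lane x,y -0.059775683181197935 0.003094955780701592 predicted bbox c [278.4857 288.4749]
scene [188 188  11  16 144] centre [0.4592 0.1509] lane x,y -0.05047397104890342 0.01382340859443353 predicted bbox c [200.863  196.1336]
side [233 173   8  12  83] centre [0.4876 0.1423] lane x,y -0.05269792531567237 -0.015850182038888622 predicted bbox c [229.9153 179.289 ]
[-1.21505213 -0.3850289   5.20570695]
[[414.41251704 180.15028733]]
[[397.77260623 325.53950779]]
```

The cup stands on the floor, at 5 N and at exactly the expected height. I ease the pressure and slide slowly toward and into the gate.

Call:
servo_tool --targets '[{"claw": 4.5, "tx": 0.1, "ty": -0.05, "tz": 0, "rx": 0, "ry": 0, "rz": 0}, {"claw": 4.5, "tx": 0, "ty": 0, "tz": 0, "rx": 0, "ry": 0, "rz": 0}, {"claw": 4.5, "tx": 0, "ty": 0, "tz": 0, "rx": 0, "ry": 0, "rz": 0}, {"claw": 4.5, "tx": 0, "ty": 0, "tz": 0.4, "rx": 0, "ry": 0, "rz": 0}, {"claw": 4.5, "tx": 0, "ty": 0, "tz": 0.4, "rx": 0, "ry": 0, "rz": 0}, {"claw": 4.5, "tx": 0, "ty": 0, "tz": 0.4, "rx": 0, "ry": 0, "rz": 0}, {"claw": 4.5, "tx": 0, "ty": 0, "tz": 0.4, "rx": 0, "ry": 0, "rz": 0}, {"claw": 4.5, "tx": 0, "ty": 0, "tz": 0.4, "rx": 0, "ry": 0, "rz": 0}, {"claw": 4.5, "tx": 0, "ty": 0, "tz": 0.4, "rx": 0, "ry": 0, "rz": 0}, {"claw": 4.5, "tx": 0, "ty": 0, "tz": 0.4, "rx": 0, "ry": 0, "rz": 0}, {"claw": 4.5, "tx": 0, "ty": 0, "tz": 0.4, "rx": 0, "ry": 0, "rz": 0}, {"claw": 4.5, "tx": 0, "ty": 0, "tz": 0, "rx": 0, "ry": 0, "rz": 0}]'

```text
t: 11.4
ee_pos: [0.4783, 0.1699, 0.0214]
tcp_rot: [-1.571, -0.0, -0.218]
wrist_force: [-0.6, 0.4, -0.0]
width: 0.0525
```

Call:
servo_tool --targets '[{"claw": 4.5, "tx": 0, "ty": 0, "tz": 0.3, "rx": 0, "ry": 0, "rz": 0}, {"claw": 4.5, "tx": 0, "ty": 0, "tz": 0.3, "rx": 0, "ry": 0, "rz": 0}, {"claw": 4.5, "tx": 0, "ty": 0, "tz": 0.3, "rx": 0, "ry": 0, "rz": 0}, {"claw": 4.5, "tx": 0, "ty": 0, "tz": 0.3, "rx": 0, "ry": 0, "rz": 0}, {"claw": 4.5, "tx": 0, "ty": 0, "tz": 0, "rx": 0, "ry": 0, "rz": 0}]'

```text
t: 11.9
ee_pos: [0.4808, 0.1814, 0.0214]
tcp_rot: [-1.571, 0.0, -0.218]
wrist_force: [0.1, -3.4, -1.7]
width: 0.0522
```

Call:
servo_tool --targets '[{"claw": 4.5, "tx": 0, "ty": 0, "tz": 0.3, "rx": 0, "ry": 0, "rz": 0}, {"claw": 4.5, "tx": 0, "ty": 0, "tz": 0.3, "rx": 0, "ry": 0, "rz": 0}, {"claw": 4.5, "tx": 0, "ty": 0, "tz": 0.3, "rx": 0, "ry": 0, "rz": 0}, {"claw": 4.5, "tx": 0, "ty": 0, "tz": 0.3, "rx": 0, "ry": 0, "rz": 0}, {"claw": 4.5, "tx": 0, "ty": 0, "tz": 0.3, "rx": 0, "ry": 0, "rz": 0}]'

```text
t: 12.4
ee_pos: [0.4837, 0.1958, 0.0214]
tcp_rot: [-1.572, 0.0, -0.218]
wrist_force: [-2.9, -6.5, -0.6]
width: 0.0522
```

Call:
servo_tool --targets '[{"claw": 4.5, "tx": 0, "ty": 0, "tz": 0.3, "rx": 0, "ry": 0, "rz": 0}, {"claw": 4.5, "tx": 0, "ty": 0, "tz": 0.3, "rx": 0, "ry": 0, "rz": 0}, {"claw": 4.5, "tx": 0, "ty": 0, "tz": 0.3, "rx": 0, "ry": 0, "rz": 0}, {"claw": 4.5, "tx": 0, "ty": 0, "tz": 0.3, "rx": 0, "ry": 0, "rz": 0}, {"claw": 4.5, "tx": 0, "ty": 0, "tz": 0.3, "rx": 0, "ry": 0, "rz": 0}, {"claw": 4.5, "tx": 0, "ty": 0, "tz": 0.3, "rx": 0, "ry": 0, "rz": 0}, {"claw": 4.5, "tx": 0, "ty": 0, "tz": 0.3, "rx": 0, "ry": 0, "rz": 0}, {"claw": 4.5, "tx": 0, "ty": 0, "tz": 0.3, "rx": 0, "ry": 0, "rz": 0}]'

```text
t: 13.2
ee_pos: [0.4892, 0.2195, 0.0214]
tcp_rot: [-1.571, 0.0, -0.218]
wrist_force: [-2.0, -5.5, -1.1]
width: 0.0521
```

```bash
python3 meas.py .005 2>/dev/null; python3 -c "
from h import *
print(arm.read_state()['wrist_force'])
for l in ('gate_left','pad'):
  c=cam('wrist'); print(l,[(round(r['p'],2),world('wrist',r['point'],c).round(3)) for r in arm.spot_in('wrist',l)])"
```

```text
13.2 [0.4892 0.2195 0.0214] [-1.5711  0.0001 -0.2179] 0.052069015130800415 tcp lane 0.022939204608609938 -0.0006099425662077383
wrist [  210   220   139   137 15196] centre [0.4864 0.2203] lane x,y 0.02312343873190624 0.0022488947625742203 predicted bbox c [278.519  288.0711]
scene [177 172  11  15 132] centre [0.4777 0.2343] lane x,y 0.03495931377837643 0.013813866185044968 predicted bbox c [189.9242 179.912 ]
side [240 161   9  11  77] centre [0.5093 0.2237] lane x,y 0.03142066865248476 -0.019300145978608796 predicted bbox c [236.8373 166.7557]
[-0.02024815  1.79947712 -2.58469653]
gate_left [(0.77, array([0.458, 0.222, 0.036]))]
pad [(0.95, array([0.507, 0.304, 0.033]))]
```

The cup is in the gate (lane x 0.023) and resistance is 6 to 7 N. I go on to x of about 0.067.

Call:
servo_tool --targets '[{"claw": 4.5, "tx": 0, "ty": 0, "tz": 0.4, "rx": 0, "ry": 0, "rz": 0}, {"claw": 4.5, "tx": 0, "ty": 0, "tz": 0.4, "rx": 0, "ry": 0, "rz": 0}, {"claw": 4.5, "tx": 0, "ty": 0, "tz": 0.4, "rx": 0, "ry": 0, "rz": 0}, {"claw": 4.5, "tx": 0, "ty": 0, "tz": 0.4, "rx": 0, "ry": 0, "rz": 0}, {"claw": 4.5, "tx": 0, "ty": 0, "tz": 0.4, "rx": 0, "ry": 0, "rz": 0}, {"claw": 4.5, "tx": 0, "ty": 0, "tz": 0.4, "rx": 0, "ry": 0, "rz": 0}, {"claw": 4.5, "tx": 0, "ty": 0, "tz": 0.4, "rx": 0, "ry": 0, "rz": 0}, {"claw": 4.5, "tx": 0, "ty": 0, "tz": 0.4, "rx": 0, "ry": 0, "rz": 0}, {"claw": 4.5, "tx": 0, "ty": 0, "tz": 0.3, "rx": 0, "ry": 0, "rz": 0}, {"claw": 4.5, "tx": 0, "ty": 0, "tz": 0.3, "rx": 0, "ry": 0, "rz": 0}, {"claw": 4.5, "tx": 0, "ty": 0, "tz": 0.3, "rx": 0, "ry": 0, "rz": 0}, {"claw": 4.5, "tx": 0, "ty": 0, "tz": 0, "rx": 0, "ry": 0, "rz": 0}]'

```text
t: 14.65
ee_pos: [0.4982, 0.2596, 0.0215]
tcp_rot: [-1.571, -0.0, -0.218]
wrist_force: [-0.6, 0.1, -0.8]
width: 0.0523
```

Call:
servo_tool --targets '[{"claw": 4.5, "tx": 0, "ty": 0, "tz": 0.2, "rx": 0, "ry": 0, "rz": 0}, {"claw": 4.5, "tx": 0, "ty": 0, "tz": 0.2, "rx": 0, "ry": 0, "rz": 0}, {"claw": 4.5, "tx": 0, "ty": 0, "tz": 0.2, "rx": 0, "ry": 0, "rz": 0}, {"claw": 4.5, "tx": 0, "ty": 0, "tz": 0, "rx": 0, "ry": 0, "rz": 0}]'

```text
t: 15.05
ee_pos: [0.4995, 0.2654, 0.0215]
tcp_rot: [-1.571, -0.0, -0.218]
wrist_force: [0.0, -0.1, -0.1]
width: 0.0525
```

Call:
servo_tool --targets '[{"claw": 4.5, "tx": 0, "ty": 0, "tz": 0.2, "rx": 0, "ry": 0, "rz": 0}, {"claw": 4.5, "tx": 0, "ty": 0, "tz": 0.2, "rx": 0, "ry": 0, "rz": 0}, {"claw": 4.5, "tx": 0, "ty": 0, "tz": 0, "rx": 0, "ry": 0, "rz": 0}]'

```text
t: 15.35
ee_pos: [0.5003, 0.2693, 0.0215]
tcp_rot: [-1.571, -0.0, -0.218]
wrist_force: [0.3, -0.0, -0.7]
width: 0.0526
```

Call:
servo_tool --targets '[{"claw": 4.5, "tx": 0, "ty": 0, "tz": 0.2, "rx": 0, "ry": 0, "rz": 0}, {"claw": 4.5, "tx": 0, "ty": 0, "tz": 0.2, "rx": 0, "ry": 0, "rz": 0}, {"claw": 4.5, "tx": 0, "ty": 0, "tz": 0, "rx": 0, "ry": 0, "rz": 0}]'

```text
t: 15.65
ee_pos: [0.5012, 0.2732, 0.0215]
tcp_rot: [-1.571, -0.0, -0.218]
wrist_force: [0.5, -0.5, -1.0]
width: 0.0524
```

Call:
servo_tool --targets '[{"claw": 4.5, "tx": 0, "ty": 0, "tz": 0.2, "rx": 0, "ry": 0, "rz": 0}, {"claw": 4.5, "tx": 0, "ty": 0, "tz": 0.2, "rx": 0, "ry": 0, "rz": 0}, {"claw": 4.5, "tx": 0, "ty": 0, "tz": 0, "rx": 0, "ry": 0, "rz": 0}]'

```text
t: 15.95
ee_pos: [0.5021, 0.2772, 0.0215]
tcp_rot: [-1.571, -0.0, -0.218]
wrist_force: [-0.2, -0.1, -0.4]
width: 0.0524
```

Call:
servo_tool --targets '[{"claw": 4.5, "tx": 0, "ty": 0, "tz": 0.2, "rx": 0, "ry": 0, "rz": 0}, {"claw": 4.5, "tx": 0, "ty": 0, "tz": 0, "rx": 0, "ry": 0, "rz": 0}]'

```text
t: 16.15
ee_pos: [0.5024, 0.2789, 0.0214]
tcp_rot: [-1.571, 0.0, -0.218]
wrist_force: [-0.3, 0.4, 0.3]
width: 0.0524
```

Call:
servo_tool --targets '[{"claw": 4.5, "tx": 0, "ty": 0, "tz": 0.2, "rx": 0, "ry": 0, "rz": 0}, {"claw": 4.5, "tx": 0, "ty": 0, "tz": 0, "rx": 0, "ry": 0, "rz": 0}]'

```text
t: 16.35
ee_pos: [0.5028, 0.2807, 0.0214]
tcp_rot: [-1.571, 0.0, -0.218]
wrist_force: [-0.6, -1.9, 0.5]
width: 0.0525
```

Call:
servo_tool --targets '[{"claw": 4.5, "tx": 0, "ty": 0, "tz": 0.2, "rx": 0, "ry": 0, "rz": 0}, {"claw": 4.5, "tx": 0, "ty": 0, "tz": 0, "rx": 0, "ry": 0, "rz": 0}]'

```text
t: 16.55
ee_pos: [0.5033, 0.2829, 0.0215]
tcp_rot: [-1.571, 0.0, -0.218]
wrist_force: [-0.9, -2.5, -0.4]
width: 0.052
```

Call:
servo_tool --targets '[{"claw": 4.5, "tx": 0, "ty": 0, "tz": 0.15, "rx": 0, "ry": 0, "rz": 0}, {"claw": 4.5, "tx": 0, "ty": 0, "tz": 0, "rx": 0, "ry": 0, "rz": 0}]'

```text
t: 16.75
ee_pos: [0.5036, 0.2844, 0.0214]
tcp_rot: [-1.571, 0.0, -0.218]
wrist_force: [-0.7, -2.1, -0.1]
width: 0.0524
```

Contact with the pad: a steady 2 to 3 N from x of about 0.085, so home should be near 0.095.

Call:
servo_tool --targets '[{"claw": 4.5, "tx": 0, "ty": 0, "tz": 0.15, "rx": 0, "ry": 0, "rz": 0}, {"claw": 4.5, "tx": 0, "ty": 0, "tz": 0, "rx": 0, "ry": 0, "rz": 0}]'

```text
t: 16.95
ee_pos: [0.504, 0.2858, 0.0215]
tcp_rot: [-1.571, 0.0, -0.218]
wrist_force: [-0.1, -2.5, -1.1]
width: 0.0525
```

Call:
servo_tool --targets '[{"claw": 4.5, "tx": 0, "ty": 0, "tz": 0.15, "rx": 0, "ry": 0, "rz": 0}, {"claw": 4.5, "tx": 0, "ty": 0, "tz": 0, "rx": 0, "ry": 0, "rz": 0}]'

```text
t: 17.15
ee_pos: [0.5043, 0.2873, 0.0215]
tcp_rot: [-1.571, 0.0, -0.218]
wrist_force: [-0.4, -1.3, -1.5]
width: 0.0525
```

Call:
servo_tool --targets '[{"claw": 4.5, "tx": 0, "ty": 0, "tz": 0.1, "rx": 0, "ry": 0, "rz": 0}, {"claw": 4.5, "tx": 0, "ty": 0, "tz": 0, "rx": 0, "ry": 0, "rz": 0}]'

```text
t: 17.35
ee_pos: [0.5045, 0.2882, 0.0215]
tcp_rot: [-1.571, 0.0, -0.218]
wrist_force: [-0.8, -2.4, -1.0]
width: 0.0524
```

Call:
servo_tool --targets '[{"claw": 4.5, "tx": 0, "ty": 0, "tz": 0.1, "rx": 0, "ry": 0, "rz": 0}, {"claw": 4.5, "tx": 0, "ty": 0, "tz": 0, "rx": 0, "ry": 0, "rz": 0}]'

```text
t: 17.55
ee_pos: [0.5046, 0.2888, 0.0215]
tcp_rot: [-1.572, -0.0, -0.218]
wrist_force: [-1.3, -5.3, 0.1]
width: 0.0524
```

Call:
servo_tool --targets '[{"claw": 4.5, "tx": 0, "ty": 0, "tz": 0.05, "rx": 0, "ry": 0, "rz": 0}, {"claw": 4.5, "tx": 0, "ty": 0, "tz": 0, "rx": 0, "ry": 0, "rz": 0}]'

```text
t: 17.75
ee_pos: [0.5046, 0.2889, 0.0214]
tcp_rot: [-1.572, -0.0, -0.218]
wrist_force: [-1.7, -8.5, 1.2]
width: 0.0522
```

Call:
servo_tool --targets '[{"claw": 4.5, "tx": 0, "ty": 0, "tz": 0.05, "rx": 0, "ry": 0, "rz": 0}, {"claw": 4.5, "tx": 0, "ty": 0, "tz": 0, "rx": 0, "ry": 0, "rz": 0}]'

```text
t: 17.95
ee_pos: [0.5046, 0.289, 0.0214]
tcp_rot: [-1.573, -0.0, -0.218]
wrist_force: [-1.3, -10.5, 2.5]
width: 0.0523
```

Hard stop: force climbs to 10 N with no motion, so the pad is home. I relax the push and release.

Call:
servo_tool --targets '[{"claw": 4.5, "tx": 0, "ty": 0, "tz": -0.1, "rx": 0, "ry": 0, "rz": 0}, {"claw": 4.5, "tx": 0, "ty": 0, "tz": 0, "rx": 0, "ry": 0, "rz": 0}, {"claw": 4.5, "tx": 0, "ty": 0, "tz": 0, "rx": 0, "ry": 0, "rz": 0}]'

```text
t: 18.25
ee_pos: [0.5046, 0.2888, 0.0214]
tcp_rot: [-1.571, 0.0, -0.218]
wrist_force: [-1.8, -5.5, 0.9]
width: 0.0522
```

Call:
servo_tool --targets '[{"claw": 5.6, "tx": 0, "ty": 0, "tz": 0, "rx": 0, "ry": 0, "rz": 0}, {"claw": 6.2, "tx": 0, "ty": 0, "tz": 0, "rx": 0, "ry": 0, "rz": 0}, {"claw": 7.0, "tx": 0, "ty": 0, "tz": 0, "rx": 0, "ry": 0, "rz": 0}, {"claw": 8.0, "tx": 0, "ty": 0, "tz": 0, "rx": 0, "ry": 0, "rz": 0}, {"claw": 8.5, "tx": 0, "ty": 0, "tz": 0, "rx": 0, "ry": 0, "rz": 0}, {"claw": 8.5, "tx": 0, "ty": 0, "tz": 0, "rx": 0, "ry": 0, "rz": 0}, {"claw": 8.5, "tx": 0, "ty": 0, "tz": 0, "rx": 0, "ry": 0, "rz": 0}, {"claw": 8.5, "tx": 0, "ty": -1.0, "tz": 0, "rx": 0, "ry": 0, "rz": 0}, {"claw": 8.5, "tx": 0, "ty": -2.0, "tz": 0, "rx": 0, "ry": 0, "rz": 0}, {"claw": 8.5, "tx": 0, "ty": -4.0, "tz": 0, "rx": 0, "ry": 0, "rz": 0}, {"claw": 8.5, "tx": 0, "ty": -4.0, "tz": 0, "rx": 0, "ry": 0, "rz": 0}, {"claw": 8.5, "tx": -1.0, "ty": -4.0, "tz": -2.0, "rx": 0, "ry": 0, "rz": 0}]'

```text
t: 19.45
ee_pos: [0.4912, 0.2725, 0.1735]
tcp_rot: [-1.57, -0.001, -0.217]
wrist_force: [0.5, -0.1, -0.2]
width: 0.0848
```

Call:
servo_tool --targets '[{"claw": 8.5, "tx": 0, "ty": -1.0, "tz": -3.0, "rx": 0, "ry": 0, "rz": 0}, {"claw": 8.5, "tx": 0, "ty": 0, "tz": 0, "rx": 0, "ry": 0, "rz": 0}, {"claw": 8.5, "tx": 0, "ty": 0, "tz": 0, "rx": 0, "ry": 0, "rz": 0}]'

```text
t: 19.75
ee_pos: [0.4842, 0.2422, 0.1823]
tcp_rot: [-1.57, -0.001, -0.219]
wrist_force: [0.2, 1.7, -0.5]
width: 0.0851
```

```bash
cat > fin.py <<'E'
from h import *
np.set_printoptions(precision=4,suppress=True)
o=np.array([.4836,.1972]); th=1.352; d=np.array([np.cos(th),np.sin(th)]); nn=np.array([-d[1],d[0]])
c=cam('wrist'); im=snap('wrist','f.png')[:,:,::-1].copy(); print(arm.read_state()['wrist_force'])
h=cv2.cvtColor(im,cv2.COLOR_BGR2HSV)
m=((h[...,0]<14)&(h[...,1]>150)&(h[...,2]>150)).astype(np.uint8)
k,l,st,cc=cv2.connectedComponentsWithStats(m)
for i in range(1,k):
    if st[i,4]>200: p=ray('wrist',cc[i],.077,c)[:2]; print('orange',st[i],cc[i],'lane',d@(p-o),nn@(p-o))
bl=(h[...,0]>100)&(h[...,0]<125)&(h[...,1]>150)
v,u=np.where(bl)
q=np.array([ray('wrist',(a,b),.03,c)[:2]-o for a,b in zip(u,v)]); X=q@d;Y=q@nn
for lo,hi in((-.034,-.02),(-.02,-.008),(.008,.02),(.02,.034)):
    s=(Y>lo)&(Y<hi)&(X>-.03)&(X<.06); print('blue y',lo,hi,s.sum(),X[s].mean() if s.any() else None)
yl=(h[...,0]>18)&(h[...,0]<35)&(h[...,1]>150); v,u=np.where(yl)
q=np.array([ray('wrist',(a,b),.038,c)[:2]-o for a,b in zip(u,v)]).reshape(-1,2); X=q@d;Y=q@nn; s=(abs(Y)<.03)&(X>.07)&(X<.14); print('yellow',s.sum(),X[s].min() if s.any() else 0,X[s].max() if s.any() else 0)
for n in ('scene','side'):
    snap(n,n+'_f.png'); cn=cam(n)
    for lab in ('specimen_cup_1','dropper_bottle'): print(n,lab,[world(n,r['point'],cn).round(3).tolist() for r in arm.spot_in(n,lab) if r['p']>.4])
E
python3 fin.py
```

```text
[-0.078   0.9829 -0.2625]
orange [ 307  168   68   65 3448] [340.9782 200.4548] lane 0.0939826707687344 0.0006473042599683938
orange [  0 272  22  39 659] [  9.0076 292.5903] lane -0.19394079979549764 -0.08437935499963048
blue y -0.034 -0.02 71 -0.0005227761793528775
blue y -0.02 -0.008 72 0.0002788186520688823
blue y 0.008 0.02 78 0.00036084494415445707
blue y 0.02 0.034 60 0.00021794060944273441
yellow 21 0.11632670899149024 0.12096523152124539
scene specimen_cup_1 [[0.689, -0.102, 0.043], [0.521, -0.049, 0.04], [0.496, 0.274, 0.057], [0.624, -0.231, 0.058]]
scene dropper_bottle [[0.712, 0.022, 0.041]]
side specimen_cup_1 [[0.534, -0.052, 0.039], [0.442, -0.225, 0.062], [0.642, -0.238, 0.062], [0.507, 0.268, 0.057], [0.702, -0.107, 0.045]]
side dropper_bottle [[0.718, 0.023, 0.049]]
```

The checks are good: cup at lane (0.094, 0.001), gate leaves straight at x of about 0, pad moved back, bystanders unchanged. Handing in.

```bash
python3 -c "
from plant import arm
print(arm.close_job())"
```

```text
the job is handed in; nothing more can be done
None
```

I loaded the orange-lidded cup into the lane, pushed the sensing pad home, let go and handed the job in at about 20 s. No verdict is reported.

**What I did:**
- I took the largest orange-lidded cup by its lid and stood it on the lane floor at lane x of about -0.060, touching down with about 5 N.
- I slid it through the gate, where the readings reached about 7 N. It met the pad at about 2.5 N from x of about 0.085.
- I pushed on until the pad went hard, stopping at about 11 N. I then eased off, opened the gripper and lifted clear.

**Last checks, from the camera after release:**
- **Cup:** it stands at lane (0.094, 0.001).
- **Gate:** both leaves lie straight across at x of about 0, so it is shut.
- **Pad:** its edge moved back from about 0.107 to 0.116 m.
- **Bystanders:** the blue-lidded cup and the dropper bottle show within about 5 mm of where they were in both fixed cameras. The white-lidded cup does so in the side camera; the last scene check did not report it.
- **Arm:** the wrist force reads near zero.

**What failed or disagreed:**
- My first move call was refused because its rows did not have all the fields.
- My first grasp closed in the air above the lid. Both cameras showed the fingertips about 40 mm above the reported TCP, which does not match the description, so I corrected for it.
- The width read 52 mm on the 54 mm lid.
- Forces were read only at the end of each move, so I did not see brief peaks. I did not measure the cup's tilt separately.

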